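Clip the dial thermometer onto the large enamel bowl

TASK

Squeeze the thermometer's self-closing clip open, lift it off the wooden caddy and, still holding it open, lower it upright over the rim of the larger bowl with the probe inside, pushing gently until the rim is fully home in the clip's throat. Keep it home while you let the clip close, and leave it gripping the rim; do not shove, tip or press hard on the bowl (the enamel chips), and leave everything else where it stands.

Things in the scene. Friction and masses are not known exactly. Their poses are not given: they have to be found in the camera images.
- thermo: clip-on dial thermometer, 70 to 110 g: steel spring clip, round dial and straight probe, clipped on the caddy's robot-side wall. Origin: middle of the clip's throat, its flat underside (12 mm in x, 16 in y) that rests on the wall's top edge. z up; x level, across the wall, from outer jaw to inner jaw and probe; y along the wall. Levers pivot 16 mm above the origin, 9 mm either side of it in x
- handles (a point): midway between the clip's two black roll handles (each 11 mm thick, 24 mm long in y), 50 mm above the thermometer's origin. Grasp from straight above, closing along the thermometer's x. Outside width 51 mm on the caddy, 54 on the bowl, 30 squeezed to the stop. Let go, the handles no longer hold the clip; pads that shift lengthwise as they close or open drag it up or down
- jaw_in (a joint): lever angle of the clip, rad (both levers move alike, growing as it opens): 0 on the caddy's 8 mm wall, about -0.05 closed on the bowl's rim, -0.14 shut on nothing, 0.30 squeezed to its stop, where the jaws are 25 mm apart. Spring-closed: squeezing takes 6 to 7 N a side at first, 11 N at the stop. Jaws: 8 mm rubber rolls 13 mm below the origin, nipping with about 7 N each
- probe_tip (a point): lower end of the 5 mm thick probe, 68.5 mm below the thermometer's origin and 46 mm along its +x. Above the probe is the dial, 40 mm across, its top 16 mm above the origin
- bowl: the larger enamelled cast-iron bowl, loose, 1.3 to 1.8 kg: green outside, white inside, dark rim. Origin: middle of its underside, z up; round, yaw means nothing. Rim 88 mm high, 182 mm across outside; wall 5 mm (its middle 88.5 mm from the axis), leaning out 5 degrees near the rim; inner floor 6 mm high; foot 116 mm across. Pushing with over 15 N chips the enamel; over 22 N down on the rim tips it
- small_bowl: the smaller bowl of the same make, loose, 138 mm across and 62 mm high; not used. Origin: middle of its underside
- caddy: fixed plywood utensil caddy 150 (x) x 130 (y) x 105 mm high, walls 8 mm. Origin: middle of its underside. Its -x wall (wall middle 71 mm from the origin) carries the thermometer, within 20 mm of the wall's middle; three spoon handles up to 171 mm high stand in the +x compartment, 40 mm and more beyond the origin
- mug: white mug, loose, 76 mm across and 80 mm high, behind the work; not used. Origin: middle of its underside
- mill: dark wooden pepper mill, loose, 58 mm across and 158 mm high, behind the work; not used. Origin: middle of its underside

How it is judged (in metres and radians):
On the way, in this order (a step that is already met when the one before it is completed fails the run):
1. the thermometer is lifted off the caddy with its clip held open (height (world z) of thermo above 0.14 m and value of joint jaw_in above 0.12 rad), for 0.1 s.
2. with the clip still held open, it is pushed down on the larger bowl's rim (at least 2 N) until the rim is home in the throat, probe inside (z of thermo in the frame of bowl between 0.0855 and 0.0905 m and horizontal distance between thermo and bowl between 0.081 and 0.096 m and horizontal distance between probe_tip and bowl below 0.065 m and angle between thermo's own z axis and vertical below 0.14 rad and value of joint jaw_in above 0.12 rad and contact force between thermo and bowl above 2 N), for 0.15 s.
At the end, for the whole second after the job is handed in: the closed clip grips the larger bowl's rim, throat home on the rim within 2.5 mm, upright within 8 degrees, probe inside; the bowl stands level within 20 mm of where it was; all at rest (z of thermo in the frame of bowl between 0.0855 and 0.0905 m and horizontal distance between thermo and bowl between 0.081 and 0.096 m and horizontal distance between probe_tip and bowl below 0.065 m and angle between thermo's own z axis and vertical below 0.14 rad and value of joint jaw_in between -0.11 and 0 rad and linear speed of each of thermo, bowl below 0.02 m/s and distance of bowl from where it was at the start of the episode below 0.02 m and angle between bowl's own z axis and vertical below 0.05 rad); the robot touches nothing.
It fails at once if the larger bowl is shoved more than 30 mm or tipped more than 7 degrees (distance of bowl from where it was at the start of the episode above 0.03 m or angle between bowl's own z axis and vertical above 0.12 rad).
It fails at once if the thermometer is pressed on the enamel with more than 15 N while its clip is open (or 30 N, the jaws' own nip of 14 N included, once it closes) ((value of joint jaw_in above 0.06 rad and contact force between thermo and bowl above 15 N) or contact force between thermo and bowl above 30 N).
It fails at once if the robot hits the larger bowl itself (contact force between any of the fingers, the arm and bowl above 5 N).
It fails at once if the small bowl, mug or mill is moved more than 20 mm (distance of any of small_bowl, mug, mill from where it was at the start of the episode above 0.02 m).
It also fails if it takes over 61 s, if anything falls off the work surface, if the arm or the gripper's body presses on something with over 40 N, if the wrist force passes 120 N, or if a joint passes its speed limit or range.

ROBOT

A 6-joint arm with a two-finger parallel gripper is mounted at the origin on the work surface. World frame = base frame: x ahead of the robot, y to its left, z up, the work surface at z = 0. Lengths are in m, angles in degrees, forces in N, time in s.
With the tool pointing down it reaches from about 0.35 to 0.875 m from the base axis. Payload 4.2 kg.
Tool frame: the origin (TCP) lies midway between the tips of the shut fingers; the grasp point (between the pads) lies 19 mm behind it; z points along the fingers, y is the line along which they close (so a half turn about z gives the same grasp; the last joint's range is limited). The gripper opens to 87 mm and grips with 3 to 60 N. Pads are 19 mm wide; open, the fingers measure 117 mm over their backs; the gripper's body (75 mm by 190 mm) begins 51 mm behind the grasp point.
Start: joints at [90.275, 22.042, 0.453, 0, -68.411, -14.817], TCP at [0.157, 0.605, 0.223] pointing down, gripper open.
Joint ranges: [-179.83, 179.83], [-69.29, 118.12], [-61.27, 80.66], [-181.25, 117.63], [-171.15, -9.14], [-177.46, 177.46]. Speed limits (degrees/s): [159.86, 159.86, 180, 180, 180, 180].

INTERFACE

Orientations are given as a 3x3 rotation matrix whose columns are the frame's x, y, z axes.
In Python, from station import sense, capture, finish_job, silhouettes, landmark_of gives the robot as it stands.
- The arm moves only by the tool step_arm, never from a script. Its arguments are lists of equal length, an entry for each row: "linear": the shift along the tool's x, y, z in mm, a list of three; "delta_rot": the turn, a rotation vector about the tool's x, y, z in rad, a list of three; "grip": the finger opening in mm, from 0 to 87. A call has 1 to 10 rows; each row shifts and turns the commanded pose from where the row before left it, along the tool's axes as they then stand; what a row does not reach is not made up. A row lasts 1/8 s, in which the tool goes at most 62.5 mm and 10.7 degrees, less where a joint would pass 70% of its speed; a pose out of reach is approached as far as the arm can. A call with a gripper value outside its range is refused whole. The fingers move at their own pace and stop on an object; the grip force is fixed at half the most. Time passes only in rows, so rows that do not move let the fingers close. It gives the time, the measured TCP pose, the force, the opening and the grip force at its end, in the units of the state.
- sense(): the state, without advancing time (a new reading comes with each control period).
- capture(name): name is "scene" or "top"; returns a dict with "img" (480x640x3 uint8, red, green, blue), "fx", "fy", "cx", "cy" (pixels), "world_to_cam" (4x4, takes a point from world to camera coordinates). Camera axes: x right, y up, looking along -z (the intrinsics and any distortion apply to the point x, -y, -z); pixel columns grow to the right and rows downward; lengths in m; the calibration is good to about 2 mm. A picture is of the moment at which its call begins. There is no depth.
- finish_job(): hands the job in; it is judged then, once.
Trained networks look in the newest picture that a camera, given by its name, has taken for a name from the list of things; names that differ only in an ending like _2 or _b are one class to them, and where a whole thing is asked for, a point or a joint stands for the part that bears it (a point fixed in the world has none). Each returns a list of dicts, best first, with "score" (0 to 1); they miss things now and then, are a little off and sometimes report something else, mostly with a low value. They report only what shows in the picture. A call takes as long as a camera call.
- silhouettes(camera, label): "mask" (480x640 bool, what is visible of it) and "point" ([column, row] in pixels, amid what is visible of it).
- landmark_of(camera, label): "point" ([column, row] in pixels: a listed point, or the origin of a listed thing).
The state is a dict: "time_s": time; "joints": joint angles; "joint_velocities": joint speeds; "effort": joint torques, N m; "tcp_pos": TCP position; "ee_rot": TCP orientation; "wrist_force": force on the tool from outside, world axes, zero at the start; "moment": the same for the moment, N m; "gripper_width": opening from 0.0 (shut) to 1.0 (fully open); "gripper_force": force on a finger pad.
Only numpy, scipy, OpenCV 4.12 (cv2) and the standard library are available. Lean on these libraries where they do the work, as an engineer would, in place of code of your own. Each camera call takes 0.05 s, during which the arm holds its last target. There are 200 camera calls.

## Working session

There is one attempt and no reset: what is moved stays moved. The work goes in short steps, Python scripts to look and compute and a tool call to move; the robot and the scene stay as the last step left them, time stands still between calls to the robot, and variables do not carry over. Pictures are saved under pics/ and viewed, at most 10 in all, crops included, and the job is handed in when it is done.

Besides the shell and the picture viewer there is one more tool, called as a command line: name --argument value ..., lists and objects as JSON in quotes. step_arm: Moves the arm, as the interface text tells. Its arguments: {"type":"object","properties":{"linear":{"type":"array"},"delta_rot":{"type":"array"},"grip":{"type":"array"}},"required":["linear","delta_rot","grip"]}

```bash
mkdir -p pics; cat > h.py <<'E'
import numpy as np, cv2
from scipy.optimize import least_squares
from station import sense, capture, finish_job, silhouettes, landmark_of
def proj(c,P):
    P=np.atleast_2d(P); q=(c["world_to_cam"]@np.c_[P,np.ones(len(P))].T).T
    x,y,z=q[:,0],-q[:,1],-q[:,2]
    return np.c_[c["fx"]*x/z+c["cx"],c["fy"]*y/z+c["cy"]]
def ray(c,p):
    W=np.linalg.inv(c["world_to_cam"]); d=np.array([(p[0]-c["cx"])/c["fx"],-(p[1]-c["cy"])/c["fy"],-1])
    return W[:3,3],W[:3,:3]@d
def onz(c,p,z):
    o,d=ray(c,p); return o+d*(z-o[2])/d[2]
def tri(obs):
    A=[];b=[]
    for c,p in obs:
        o,d=ray(c,p); d=d/np.linalg.norm(d); M=np.eye(3)-np.outer(d,d); A.append(M);b.append(M@o)
    return np.linalg.lstsq(np.vstack(A),np.hstack(b),rcond=None)[0]
def save(c,n,crop=None,s=1):
    im=c["img"][...,::-1]
    if crop: x0,y0,x1,y1=crop; im=im[y0:y1,x0:x1]
    cv2.imwrite("pics/"+n,cv2.resize(im,None,fx=s,fy=s,interpolation=cv2.INTER_CUBIC))
E
python3 - <<'E'
from h import *
S=sense();print(S)
C={n:capture(n) for n in("scene","top")}
print([k for k in C["top"]])
for n in C:
    save(C[n],n+"0.png"); print(n,np.linalg.inv(C[n]["world_to_cam"])[:3].round(3).tolist(),C[n]["fx"],C[n]["cx"])
obs={}
for l in ["thermo","handles","probe_tip","bowl","small_bowl","caddy","mug","mill"]:
    for n in C:
        r=landmark_of(n,l)
        print(l,n,[(np.round(q["point"],1).tolist(),round(q["score"],2)) for q in r[:3]])
        if r: obs.setdefault(l,[]).append((C[n],r[0]["point"]))
    if len(obs.get(l,[]))==2: print("   tri",tri(obs[l]).round(4))
    for c,p in obs.get(l,[]):print("   z0",onz(c,p,0).round(4))
E
```

```text
{'time_s': 0.0, 'joints': array([ 9.02753900e+01,  2.20916066e+01,  3.79815418e-01, -2.89424228e-02,
       -6.84101727e+01, -1.48163296e+01]), 'joint_velocities': array([-0.01031207, -0.01455506, -0.06491912, -0.05088635, -0.04530764,
       -0.03069424]), 'effort': array([-8.56093102e-04, -3.90659451e+01,  1.87404907e+01,  4.21999678e+00,
        1.09770408e-02, -1.94556237e-04]), 'tcp_pos': array([0.1567528 , 0.60440663, 0.22145105]), 'ee_rot': array([[ 9.67921700e-01, -2.51251609e-01, -4.59464268e-04],
       [-2.51252013e-01, -9.67919359e-01, -2.13085897e-03],
       [ 9.06573845e-05,  2.17794596e-03, -9.99997624e-01]]), 'wrist_force': array([0.49255632, 0.27474172, 0.12788293]), 'moment': array([-0.03538929,  0.02995734, -0.02227389]), 'gripper_force': 0.0, 'gripper_width': 0.9988080903841772}
['img', 'fx', 'fy', 'cx', 'cy', 'world_to_cam']
scene [[-0.2, -0.682, 0.703, 1.34], [0.98, -0.124, 0.158, 0.174], [-0.021, 0.721, 0.693, 0.784]] 481.17452522174545 329.7323171922193
top [[0.004, 0.988, -0.152, 0.481], [-1.0, 0.001, -0.016, -0.008], [-0.016, 0.152, 0.988, 1.103]] 506.34321
[... 520 characters left out ...]
.0077]
   z0 [ 0.5241  0.2951 -0.    ]
   z0 [0.5315 0.2997 0.    ]
small_bowl scene [([232.2, 233.0], 0.93)]
small_bowl top [([440.0, 284.6], 0.6)]
   tri [ 0.5492 -0.2486 -0.0048]
   z0 [ 0.5539 -0.2433  0.    ]
   z0 [ 0.5497 -0.2501  0.    ]
caddy scene [([329.5, 251.8], 0.73)]
caddy top [([325.5, 274.1], 0.87)]
   tri [ 0.5719 -0.001  -0.003 ]
   z0 [0.5745 0.0008 0.    ]
   z0 [ 0.5719 -0.0021  0.    ]
mug scene [([324.6, 196.7], 0.74), ([248.4, 306.7], 0.6), ([229.1, 229.9], 0.35)]
mug top [([388.3, 184.5], 0.86)]
   tri [ 0.6936 -0.0445  0.2615]
   z0 [ 0.3776 -0.0525  0.    ]
   z0 [ 0.7727 -0.1421  0.    ]
mill scene [([370.4, 330.9], 0.62)]
mill top []
   z0 [0.7759 0.1243 0.    ]
```

View pics/scene0.png

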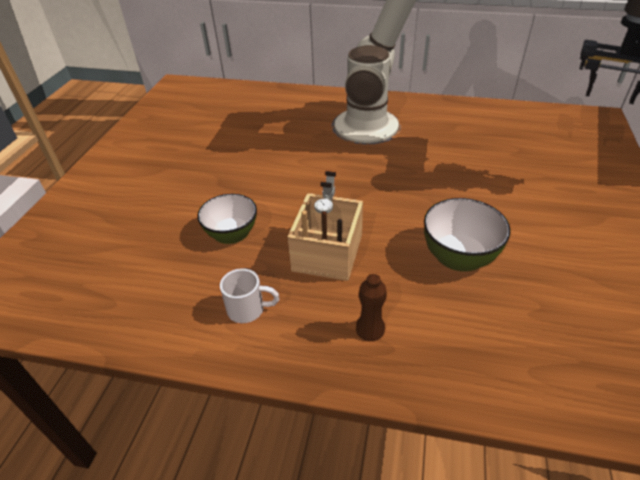

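View pics/top0.png

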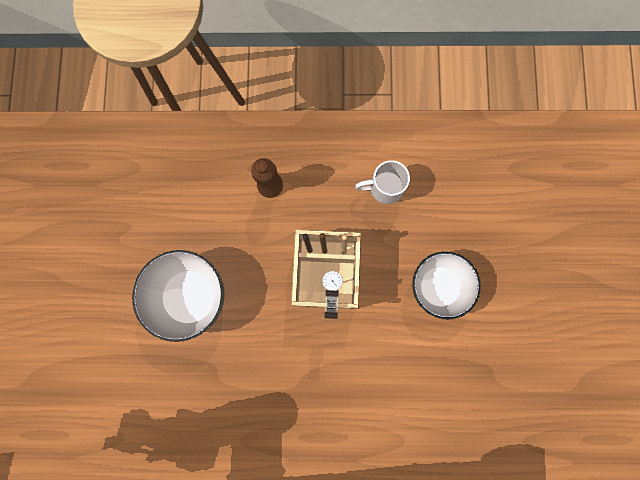

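Top view: the caddy spans (293–360, 230–308), the clip and handles are at about (331,303), and the dial is at (333,282). The bowl rim is centred near (178,295). Next I'll fit the outlines.

```bash
cat >> h.py <<'E'
from scipy.ndimage import map_coordinates
T=np.linspace(0,2*np.pi,72,endpoint=False)
def circ(x,y,z,r): return np.c_[x+r*np.cos(T),y+r*np.sin(T),0*T+z]
def bowl_pts(p): return np.vstack([circ(p[0],p[1],.088,.091),circ(p[0],p[1],0,.058)])
def caddy_pts(p):
    c,s=np.cos(p[2]),np.sin(p[2]); return np.array([[p[0]+c*a-s*b,p[1]+s*a+c*b,z] for a in(-.075,.075) for b in(-.065,.065) for z in(0,.105)])
def hullc(uv,n=240):
    h=cv2.convexHull(uv.astype(np.float32))[:,0]; h=np.vstack([h,h[:1]]); L=np.r_[0,np.cumsum(np.linalg.norm(np.diff(h,axis=0),axis=1))]
    t=np.linspace(0,L[-1],n); return np.c_[np.interp(t,L,h[:,0]),np.interp(t,L,h[:,1])]
def fit(f,cms,p0):
    D=[]
    for c,m in cms:
        m=m.astype(np.uint8); D.append((c,cv2.distanceTransform(m,2,5)-cv2.distanceTransform(1-m,2,5)))
    def res(p,l=None):
        out=[]
        for c,d in D:
            q=hullc(proj(c,f(p))); v=map_coordinates(d,[q[:,1],q[:,0]],order=1,mode="nearest")
            out.append(v-np.where(v>0,.5,-.5)*np.minimum(1,abs(v)*2))
        return np.hstack(out)
    r=least_squares(res,p0,loss="soft_l1",f_scale=1,diff_step=1e-3); return r.x,np.median(abs(res(r.x)))
E
python3 - <<'E'
from h import *
C={n:capture(n) for n in("scene","top")}
for l,f,p0 in(("bowl",bowl_pts,[.53,.297]),("caddy",caddy_pts,[.572,-.001,0.03])):
    M={n:silhouettes(n,l)[0]["mask"] for n in C}
    for ns in(["scene"],["top"],["scene","top"]): print(l,ns,fit(f,[(C[n],M[n]) for n in ns],p0))
c=C["top"];im=c["img"].copy()
save(c,"top1.png",(280,220,380,330),6)
m=silhouettes("top","thermo")[0]["mask"];ys,xs=np.nonzero(m);print(xs.min(),xs.max(),ys.min(),ys.max(),m.sum())
m=silhouettes("top","handles")[0]["mask"];ys,xs=np.nonzero(m);print(xs.min(),xs.max(),ys.min(),ys.max(),m.sum())
s=C["scene"];save(s,"s1.png",(280,160,380,290),5)
E
```

```text
bowl ['scene'] (array([0.52540731, 0.29252339]), np.float64(0.6864213347434998))
bowl ['top'] (array([0.52242641, 0.29372051]), np.float64(0.14213523268699646))
bowl ['scene', 'top'] (array([0.5231133 , 0.29327997]), np.float64(0.5043766498565674))
caddy ['scene'] (array([ 0.57741519, -0.00373518, -0.03394732]), np.float64(0.05471488833427429))
caddy ['top'] (array([ 0.5260299 , -0.01423082, -0.0827996 ]), np.float64(24.68648338317871))
caddy ['scene', 'top'] (array([ 0.55447735, -0.00598549, -0.04024795]), np.float64(7.280511140823364))
322 342 271 318 700
323 342 271 319 682
```

View pics/top1.png

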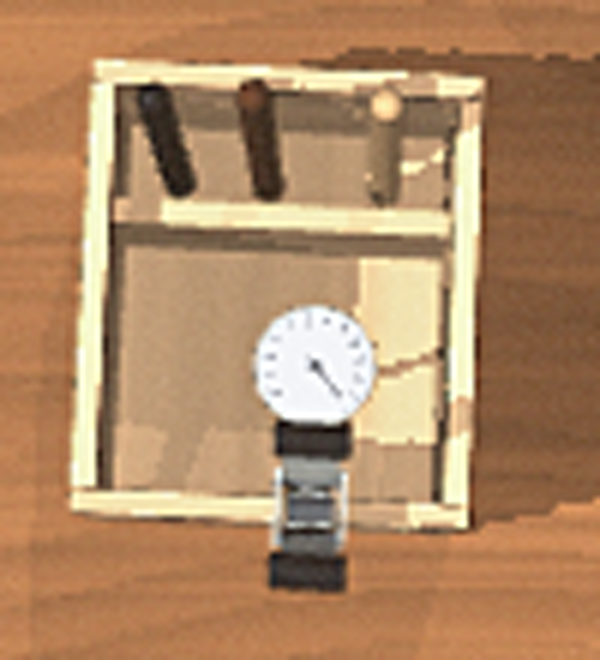

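Crop: the caddy's top-edge corners are at full-image (295.8,230), (360.8,233.3), (358,308) and (292,304.7). The outer handle is at (331.3,315.5) and the inner one at (332.2,293.3), with the dial at (332.5,281).

```bash
python3 - <<'E'
from h import *
C={n:capture(n) for n in("scene","top")};c=C["top"]
k=np.array([[295.8,230],[360.8,233.3],[358,308],[292,304.7]])
def f(p):
    P=caddy_pts(p)[1::2]; return (proj(c,P)[[3,2,0,1]]-k).ravel()
r=least_squares(f,[.57,0,0]);print(r.x,f(r.x).round(1))
W=[onz(c,q,.155) for q in([331.3,315.5],[332.2,293.3])];print(W,np.mean(W,0),np.linalg.norm(W[0]-W[1]))
print("dial",onz(c,[332.5,281.2],.121))
t=[landmark_of(n,"handles")[0]["point"] for n in C];print("net",[onz(C[n],q,.155) for n,q in zip(C,t)],tri(list(zip(C.values(),t))))
cx,cy,a=r.x
R=np.array([[np.cos(a),-np.sin(a)],[np.sin(a),np.cos(a)]])
print("wall mid",r.x[:2]+R@[-.071,0]); h=np.mean(W,0)[:2];print("h in caddy",R.T@(h-r.x[:2]))
for n,q in zip(C,[ landmark_of(n,"thermo")[0]["point"] for n in C]): print("thermo",onz(C[n],q,.105))
E
```

```text
[ 0.57415688 -0.00491884 -0.04492833] [ 0.1 -0.3  0.1 -0.7  0.1  0.4 -0.4  0.5]
[array([ 0.48243224, -0.01389296,  0.155     ]), array([ 0.52330321, -0.01555742,  0.155     ])] [ 0.50286773 -0.01472519  0.155     ] 0.04090485521815801
dial [ 0.54814268 -0.0163942   0.121     ]
net [array([ 0.50335104, -0.01420975,  0.155     ]), array([ 0.50115759, -0.01889591,  0.155     ])] [ 0.50077498 -0.01690315  0.15276887]
wall mid [ 0.50322853 -0.00173   ]
h in caddy [-0.07077678 -0.01299827]
thermo [ 0.51847846 -0.01845402  0.105     ]
thermo [ 0.50260253 -0.01300462  0.105     ]
```

```bash
cat >> h.py <<'E'
from scipy.spatial.transform import Rotation as Ro
def plan(p,R,n,p0=None,R0=None):
    """rows in tool axes from measured (or given) pose to p,R"""
    S=sense(); p0=S["tcp_pos"] if p0 is None else np.array(p0,float); R0=S["ee_rot"] if R0 is None else R0
    d=(np.array(p)-p0)/n; w=Ro.from_matrix(R0.T@R).as_rotvec()/n; rows=[]
    for i in range(n):
        Ri=R0@Ro.from_rotvec(w*i).as_matrix(); rows.append((Ri.T@d*1000).round(1).tolist())
    print(rows,w.round(4).tolist())
def Rdown(yx): # yaw of tool x in rad, z down
    c,s=np.cos(yx),np.sin(yx); return np.array([[c,s,0],[s,-c,0],[0,0,-1]])
RG=Rdown(np.radians(-92.6))
E
python3 -c "
from h import *
plan([.503,-.0148,.25],RG,14)"
```

```text
[[35.0, 36.6, -2.0], [38.4, 33.1, -2.0], [41.5, 29.2, -2.0], [44.1, 25.0, -2.0], [46.3, 20.6, -2.0], [48.1, 16.0, -2.0], [49.4, 11.3, -2.0], [50.3, 6.4, -2.0], [50.7, 1.5, -2.0], [50.6, -3.5, -2.0], [50.0, -8.4, -2.0], [49.0, -13.2, -2.0], [47.5, -17.9, -2.0], [45.5, -22.4, -2.0]] [0.0, 0.0, 0.0973]
```

step_arm --linear '[[35, 36.6, -2], [38.4, 33.1, -2], [41.5, 29.2, -2], [44.1, 25, -2], [46.3, 20.6, -2], [48.1, 16, -2], [49.4, 11.3, -2], [50.3, 6.4, -2], [50.7, 1.5, -2], [50.6, -3.5, -2]]' --delta_rot '[[0, 0, 0.0973], [0, 0, 0.0973], [0, 0, 0.0973], [0, 0, 0.0973], [0, 0, 0.0973], [0, 0, 0.0973], [0, 0, 0.0973], [0, 0, 0.0973], [0, 0, 0.0973], [0, 0, 0.0973]]' --grip '[87, 87, 87, 87, 87, 87, 87, 87, 87, 87]'

```text
time_s: 2.85
tcp_pos: [0.4046, 0.1609, 0.2431]
ee_rot: [[0.335, -0.942, 0.001], [-0.942, -0.335, 0.001], [-0.0, -0.001, -1.0]]
wrist_force: [0.8, 0.0, 0.4]
gripper_width: 1.0
gripper_force: 0.0
```

step_arm --linear '[[50, -8.4, -2], [49, -13.2, -2], [47.5, -17.9, -2], [45.5, -22.4, -2], [0, 0, 0], [0, 0, 0]]' --delta_rot '[[0, 0, 0.0973], [0, 0, 0.0973], [0, 0, 0.0973], [0, 0, 0.0973], [0, 0, 0], [0, 0, 0]]' --grip '[87, 87, 87, 87, 87, 87]'

```text
time_s: 3.6
tcp_pos: [0.5028, -0.0148, 0.2504]
ee_rot: [[-0.045, -0.999, -0.0], [-0.999, 0.045, 0.0], [-0.0, 0.0, -1.0]]
wrist_force: [-0.4, -0.9, 0.3]
gripper_width: 1.004
gripper_force: 0.0
```

```bash
python3 -c "
from h import *
S=sense();print(S['time_s'],S['tcp_pos'],S['wrist_force'],S['joints'])
plan([.503,-.0148,.19],RG,2)"
```

```text
3.6 [ 0.5027703  -0.01482042  0.25037059] [-0.43114769 -0.86628737  0.29932938] [ 1.68234504e+01  8.91684960e+00 -1.36378700e+01 -2.02986541e-02
 -6.74664897e+01 -1.94198944e+01]
[[-0.0, -0.1, 30.2], [-0.0, -0.1, 30.2]] [0.0002, 0.0001, -0.0]
```

step_arm --linear '[[0, 0, 40], [0, 0, 35], [0, 0, 20], [0, 0, 17], [0, 0, 0], [0, 0, 0]]' --delta_rot '[[0, 0, 0], [0, 0, 0], [0, 0, 0], [0, 0, 0], [0, 0, 0], [0, 0, 0]]' --grip '[87, 87, 87, 87, 87, 87]'

```text
time_s: 4.35
tcp_pos: [0.5035, -0.0139, 0.1395]
ee_rot: [[-0.043, -0.999, 0.002], [-0.999, 0.043, 0.0], [-0.0, -0.002, -1.0]]
wrist_force: [0.7, 0.1, 0.4]
gripper_width: 0.998
gripper_force: 0.0
```

```bash
python3 - <<'E'
from h import *
c=capture("scene");s=sense();print(s["tcp_pos"],s["wrist_force"]);save(c,"s2.png",(270,110,390,230),5)
for p in([.503,-.0148,.1375],[.503,-.0148,.155],[.503,-.0148,.105]):print(proj(c,p))
E
```

```text
[ 0.50360675 -0.01410101  0.1396476 ] [ 0.33188744 -0.60173479  0.23818793]
[[327.75569515 184.59538836]]
[[327.56881254 178.17797763]]
[[328.09172261 196.13432262]]
```

View pics/s2.png

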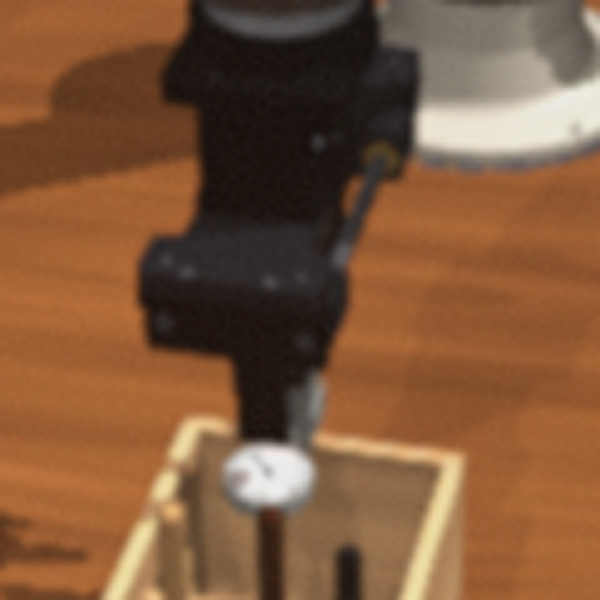

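```bash
python3 - <<'E'
from h import *
c=capture("scene")
R=sense()["ee_rot"];t=sense()["tcp_pos"]
for q in([0,-.048,0],[0,.048,0],[0,-.048,-.03]):
    P=t+R@np.array(q);print(P,(proj(c,P)[0]-[270,110])*5)
a=-.045;o=np.array([.503,-.0148,.105]);X=np.array([np.cos(a),np.sin(a),0])
print((proj(c,o+X*.046+[0,0,.016])[0]-[270,110])*5)
for q in silhouettes("scene","thermo")[:1]: ys,xs=np.nonzero(q["mask"]);print((xs.min()-270)*5,(xs.max()-270)*5,(ys.min()-110)*5,(ys.max()-110)*5)
E
```

```text
[ 0.55156459 -0.01636745  0.13972016] [262.10591756 436.16040882]
[ 0.45565854 -0.01212592  0.13952192] [315.43800438 308.03173155]
[ 0.55150198 -0.01638097  0.16972009] [259.8854041  379.95980734]
[263.58080323 466.15116261]
220 320 370 510
```

step_arm --linear '[[0, 0, 0], [0, 0, 0], [0, 0, 0], [0, 0, 0]]' --delta_rot '[[0, 0, 0], [0, 0, 0], [0, 0, 0], [0, 0, 0]]' --grip '[65, 54, 54, 54]'

```text
time_s: 5.0
tcp_pos: [0.503, -0.0149, 0.1385]
ee_rot: [[-0.045, -0.999, -0.0], [-0.999, 0.045, -0.0], [0.0, 0.0, -1.0]]
wrist_force: [0.2, 0.2, -0.2]
gripper_width: 0.66
gripper_force: 0.0
```

step_arm --linear '[[0, 0, 0], [0, 0, 0], [0, 0, 0]]' --delta_rot '[[0, 0, 0], [0, 0, 0], [0, 0, 0]]' --grip '[46, 46, 46]'

```text
time_s: 5.38
tcp_pos: [0.5034, -0.0149, 0.1395]
ee_rot: [[-0.045, -0.999, 0.001], [-0.999, 0.045, -0.0], [0.0, -0.001, -1.0]]
wrist_force: [-0.5, 0.0, 5.9]
gripper_width: 0.536
gripper_force: 8.9
```

step_arm --linear '[[0, 0, -0.5], [0, 0, -0.5], [0, 0, 0], [0, 0, 0]]' --delta_rot '[[0, 0, 0], [0, 0, 0], [0, 0, 0], [0, 0, 0]]' --grip '[42, 38, 38, 38]'

```text
time_s: 5.88
tcp_pos: [0.5035, -0.0149, 0.1409]
ee_rot: [[-0.045, -0.999, 0.001], [-0.999, 0.045, -0.0], [0.0, -0.001, -1.0]]
wrist_force: [-2.1, -0.3, 8.5]
gripper_width: 0.44
gripper_force: 10.5
```

step_arm --linear '[[0, 0, -0.5], [0, 0, -0.5], [0, 0, 0], [0, 0, 0]]' --delta_rot '[[0, 0, 0], [0, 0, 0], [0, 0, 0], [0, 0, 0]]' --grip '[34, 30, 28, 28]'

```text
time_s: 6.38
tcp_pos: [0.5034, -0.0149, 0.142]
ee_rot: [[-0.045, -0.999, 0.001], [-0.999, 0.045, -0.0], [0.0, -0.001, -1.0]]
wrist_force: [-1.5, -0.3, 8.6]
gripper_width: 0.323
gripper_force: 20.9
```

step_arm --linear '[[0, 0, -4], [0, 0, -10], [0, 0, -20], [0, 0, -25], [0, 0, -25], [0, 0, -24], [0, 0, 0], [0, 0, 0]]' --delta_rot '[[0, 0, 0], [0, 0, 0], [0, 0, 0], [0, 0, 0], [0, 0, 0], [0, 0, 0], [0, 0, 0], [0, 0, 0]]' --grip '[27, 27, 27, 27, 27, 27, 27, 27]'

```text
time_s: 7.38
tcp_pos: [0.5023, -0.0148, 0.2474]
ee_rot: [[-0.045, -0.999, -0.002], [-0.999, 0.045, 0.0], [-0.0, 0.002, -1.0]]
wrist_force: [-0.3, -0.3, -1.1]
gripper_width: 0.325
gripper_force: 30.0
```

```bash
python3 - <<'E'
from h import *
s=sense();print(s["time_s"],s["tcp_pos"],s["wrist_force"],s["gripper_width"]*87,s["gripper_force"])
C={n:capture(n) for n in("scene","top")}
save(C["scene"],"s3.png",(260,60,400,220),4)
for l in("thermo","handles","probe_tip"):
    o=[]
    for n in C:
        r=landmark_of(n,l);print(l,n,[(q["point"],q["score"]) for q in r[:1]])
        if r:o.append((C[n],r[0]["point"]))
    if len(o)==2:print(tri(o)-s["tcp_pos"])
print(proj(C["scene"],s["tcp_pos"]+[[0,0,0],[.046,-.002,-.1],[.046,-.002,-.016]]))
E
```

```text
7.375 [ 0.50228534 -0.01477562  0.24742461] [-0.26937675 -0.26726552 -1.11289427] 28.292550953202102 29.99828338623047
thermo scene [([325.6, 158.2], 0.62)]
thermo top []
handles scene [([324.6, 134.4], 0.56)]
handles top []
probe_tip scene [([323.2, 197.2], 0.83)]
probe_tip top []
[[326.58847808 141.49399276]
 [322.4455466  193.43362323]
 [321.1517347  160.47710966]]
```

View pics/s3.png

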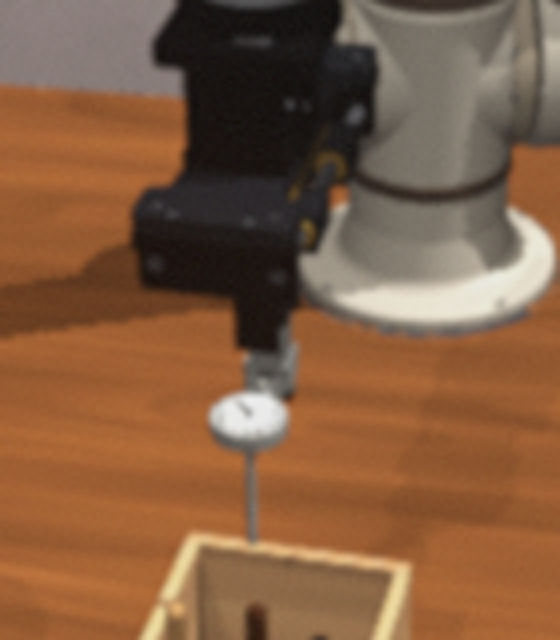

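The clip came off the caddy held open. The dial is at (322,164) and the probe tip at (323,196), upright, with its origin about 37 mm below the TCP. Next I carry it over to the bowl.

step_arm --linear '[[-20, 5, 0], [-38, 10, 0], [-40, 10.7, 0], [-40, 10.7, 0], [-40, 10.7, 0], [-40, 10.7, 0], [-40, 10.7, 0], [-32, 8.2, 0], [-18.7, 5, 0], [0, 0, 0]]' --delta_rot '[[0, 0, 0], [0, 0, 0], [0, 0, 0], [0, 0, 0], [0, 0, 0], [0, 0, 0], [0, 0, 0], [0, 0, 0], [0, 0, 0], [0, 0, 0]]' --grip '[27, 27, 27, 27, 27, 27, 27, 27, 27, 27]'

```text
time_s: 9.02
tcp_pos: [0.4352, 0.298, 0.2483]
ee_rot: [[-0.044, -0.999, -0.0], [-0.999, 0.044, -0.001], [0.001, 0.0, -1.0]]
wrist_force: [0.3, 0.1, -0.5]
gripper_width: 0.321
gripper_force: 30.0
```

step_arm --linear '[[0, 0, 20], [0, 0, 30], [0, 0, 20], [0, 0, 15], [0, 0, 0], [0, 0, 0]]' --delta_rot '[[0, 0, 0], [0, 0, 0], [0, 0, 0], [0, 0, 0], [0, 0, 0], [0, 0, 0]]' --grip '[27, 27, 27, 27, 27, 27]'

```text
time_s: 9.78
tcp_pos: [0.436, 0.2975, 0.1645]
ee_rot: [[-0.045, -0.999, 0.001], [-0.999, 0.045, 0.001], [-0.001, -0.001, -1.0]]
wrist_force: [0.3, 0.4, -1.6]
gripper_width: 0.325
gripper_force: 30.0
```

```bash
python3 - <<'E'
from h import *
s=sense();print(s["time_s"],s["tcp_pos"],s["wrist_force"],s["gripper_width"]*87,s["gripper_force"])
C={n:capture(n) for n in("scene","top")}
save(C["scene"],"s4.png",(410,110,530,280),4);save(C["top"],"t4.png",(120,230,240,370),4)
m=silhouettes("scene","bowl")[0]["mask"];print(fit(bowl_pts,[(C["scene"],m)],[.523,.293]))
for l in("thermo","handles","probe_tip"):
    for n in C: print(l,n,[(q["point"],q["score"]) for q in landmark_of(n,l)[:1]])
X=np.array([np.cos(-.045),np.sin(-.045),0]);o=s["tcp_pos"]-[0,0,.037]
print([proj(C[n],[o,o+X*.046-[0,0,.0685],o+X*.046+[0,0,.016]]).round(1).tolist() for n in C])
import numpy as np
a=cv2.imread("pics/s4.png");b=cv2.imread("pics/t4.png");h=max(len(a),len(b))
pad=lambda i:np.vstack([i,np.zeros((h-len(i),i.shape[1],3),np.uint8)])
v=np.hstack([pad(a),pad(b)]);cv2.imwrite("pics/v4.png",v[:600] if h>600 else v)
E
```

```text
9.775 [0.43603286 0.29748743 0.1644563 ] [ 0.33278181  0.39998634 -1.58542982] 28.30309611241358 29.998385310173035
(array([0.52706365, 0.29354177]), np.float64(0.7213190197944641))
thermo scene [([468.8, 186.6], 0.88)]
thermo top [([167.3, 341.4], 0.71)]
handles scene [([477.4, 163.3], 0.83)]
handles top [([157.4, 341.4], 0.84)]
probe_tip scene [([463.7, 223.3], 0.89)]
probe_tip top [([178.8, 315.1], 0.6)]
[[[471.3, 185.0], [464.9, 221.4], [471.8, 191.7]], [[167.2, 339.6], [179.9, 315.3], [166.9, 315.2]]]
```

```bash
python3 -c "
import cv2;v=cv2.imread('pics/v4.png');print(v.shape);cv2.imwrite('pics/v4b.png',cv2.resize(v,(790,int(790*v.shape[0]/v.shape[1]))))"
```

```text
(600, 960, 3)
```

View pics/v4b.png

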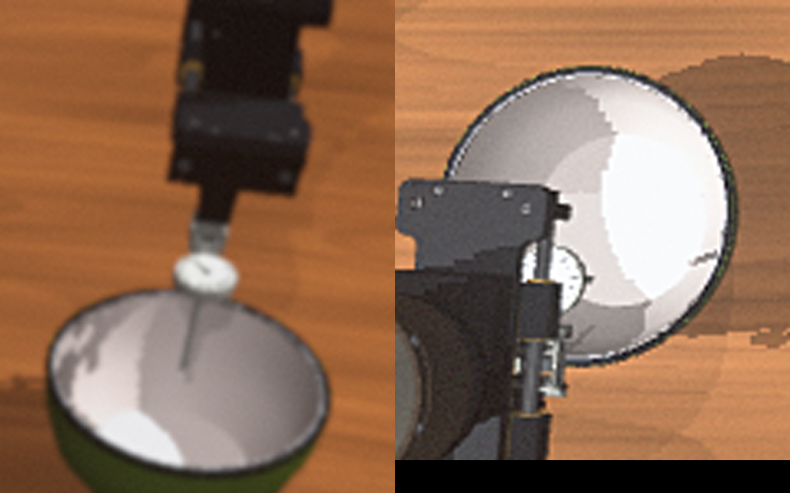

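The view confirms the probe is inside the bowl, just over the near rim, and upright. Next I lower it slowly.

step_arm --linear '[[0.5, -0.5, 10], [0, 0, 10], [0, 0, 8], [0, 0, 4], [0, 0, 0], [0, 0, 0]]' --delta_rot '[[0, 0, 0], [0, 0, 0], [0, 0, 0], [0, 0, 0], [0, 0, 0], [0, 0, 0]]' --grip '[27, 27, 27, 27, 27, 27]'

```text
time_s: 10.98
tcp_pos: [0.4361, 0.2969, 0.1318]
ee_rot: [[-0.045, -0.999, 0.0], [-0.999, 0.045, 0.0], [-0.0, -0.0, -1.0]]
wrist_force: [-0.1, 0.2, -0.5]
gripper_width: 0.322
gripper_force: 30.0
```

step_arm --linear '[[0, 0, 1], [0, 0, 1], [0, 0, 1], [0, 0, 0], [0, 0, 0]]' --delta_rot '[[0, 0, 0], [0, 0, 0], [0, 0, 0], [0, 0, 0], [0, 0, 0]]' --grip '[27, 27, 27, 27, 27]'

```text
time_s: 11.6
tcp_pos: [0.4359, 0.2968, 0.1286]
ee_rot: [[-0.045, -0.999, 0.0], [-0.999, 0.045, 0.0], [-0.0, -0.0, -1.0]]
wrist_force: [0.1, -0.8, -1.0]
gripper_width: 0.327
gripper_force: 30.0
```

step_arm --linear '[[0, 0, 0.7], [0, 0, 0.5], [0, 0, 0.3], [0, 0, 0]]' --delta_rot '[[0, 0, 0], [0, 0, 0], [0, 0, 0], [0, 0, 0]]' --grip '[27, 27, 27, 27]'

```text
time_s: 12.1
tcp_pos: [0.4359, 0.2967, 0.127]
ee_rot: [[-0.045, -0.999, -0.0], [-0.999, 0.045, -0.0], [0.0, 0.0, -1.0]]
wrist_force: [0.6, 0.2, -0.7]
gripper_width: 0.326
gripper_force: 30.0
```

step_arm --linear '[[0, 0, 0.5], [0, 0, 0.3], [0, 0, 0]]' --delta_rot '[[0, 0, 0], [0, 0, 0], [0, 0, 0]]' --grip '[27, 27, 27]'

```text
time_s: 12.48
tcp_pos: [0.4359, 0.2967, 0.1262]
ee_rot: [[-0.045, -0.999, -0.0], [-0.999, 0.045, -0.0], [0.0, 0.0, -1.0]]
wrist_force: [-0.5, 0.6, -0.7]
gripper_width: 0.327
gripper_force: 30.0
```

step_arm --linear '[[0, 0, 0.5], [0, 0, 0.3], [0, 0, 0]]' --delta_rot '[[0, 0, 0], [0, 0, 0], [0, 0, 0]]' --grip '[27, 27, 27]'

```text
time_s: 12.85
tcp_pos: [0.4359, 0.2968, 0.1255]
ee_rot: [[-0.045, -0.999, 0.0], [-0.999, 0.045, 0.0], [-0.0, -0.0, -1.0]]
wrist_force: [-0.5, 0.4, -1.1]
gripper_width: 0.325
gripper_force: 30.0
```

step_arm --linear '[[0, 0, 0.4], [0, 0, 0.2], [0, 0, 0]]' --delta_rot '[[0, 0, 0], [0, 0, 0], [0, 0, 0]]' --grip '[27, 27, 27]'

```text
time_s: 13.22
tcp_pos: [0.436, 0.2969, 0.1254]
ee_rot: [[-0.045, -0.999, 0.001], [-0.999, 0.045, 0.0], [-0.0, -0.001, -1.0]]
wrist_force: [-0.9, 0.0, 5.1]
gripper_width: 0.326
gripper_force: 30.0
```

Contact at TCP z 0.1254 agrees with the rim being home (offset 37.4 mm). Net push is about 6 N. Now I release in small steps and keep the push on.

step_arm --linear '[[0, 0, 0], [0, 0, 0], [0, 0, 0]]' --delta_rot '[[0, 0, 0], [0, 0, 0], [0, 0, 0]]' --grip '[27, 29, 29]'

```text
time_s: 13.6
tcp_pos: [0.4361, 0.297, 0.1253]
ee_rot: [[-0.045, -0.999, 0.001], [-0.999, 0.045, 0.0], [-0.001, -0.001, -1.0]]
wrist_force: [-1.3, -0.4, 4.3]
gripper_width: 0.334
gripper_force: 12.0
```

step_arm --linear '[[0, 0, 0.2], [0, 0, 0]]' --delta_rot '[[0, 0, 0], [0, 0, 0]]' --grip '[31, 31]'

```text
time_s: 13.85
tcp_pos: [0.4362, 0.297, 0.1251]
ee_rot: [[-0.045, -0.999, 0.001], [-0.999, 0.045, 0.001], [-0.001, -0.001, -1.0]]
wrist_force: [-1.4, -0.8, 6.1]
gripper_width: 0.359
gripper_force: 11.2
```

step_arm --linear '[[0, 0, 0.1], [0, 0, 0.1]]' --delta_rot '[[0, 0, 0], [0, 0, 0]]' --grip '[33, 33]'

```text
time_s: 14.1
tcp_pos: [0.4362, 0.297, 0.1249]
ee_rot: [[-0.045, -0.999, 0.001], [-0.999, 0.045, 0.001], [-0.001, -0.001, -1.0]]
wrist_force: [-1.8, -0.2, 5.9]
gripper_width: 0.381
gripper_force: 10.9
```

step_arm --linear '[[0, 0, 0.1], [0, 0, 0.1]]' --delta_rot '[[0, 0, 0], [0, 0, 0]]' --grip '[35, 35]'

```text
time_s: 14.35
tcp_pos: [0.4362, 0.297, 0.1247]
ee_rot: [[-0.045, -0.999, 0.001], [-0.999, 0.045, 0.001], [-0.001, -0.001, -1.0]]
wrist_force: [-1.4, -0.5, 4.5]
gripper_width: 0.406
gripper_force: 10.5
```

step_arm --linear '[[0, 0, 0.2], [0, 0, 0.2]]' --delta_rot '[[0, 0, 0], [0, 0, 0]]' --grip '[37, 37]'

```text
time_s: 14.6
tcp_pos: [0.4362, 0.297, 0.1244]
ee_rot: [[-0.045, -0.999, 0.001], [-0.999, 0.045, 0.001], [-0.001, -0.001, -1.0]]
wrist_force: [-1.8, 0.5, 6.2]
gripper_width: 0.422
gripper_force: 10.3
```

step_arm --linear '[[0, 0, 0.2], [0, 0, 0.1]]' --delta_rot '[[0, 0, 0], [0, 0, 0]]' --grip '[39, 39]'

```text
time_s: 14.85
tcp_pos: [0.4362, 0.297, 0.1241]
ee_rot: [[-0.045, -0.999, 0.001], [-0.999, 0.045, 0.001], [-0.001, -0.001, -1.0]]
wrist_force: [-0.8, 0.2, 7.0]
gripper_width: 0.448
gripper_force: 10.0
```

step_arm --linear '[[0, 0, 0.1], [0, 0, 0.1]]' --delta_rot '[[0, 0, 0], [0, 0, 0]]' --grip '[41, 41]'

```text
time_s: 15.1
tcp_pos: [0.4362, 0.297, 0.1238]
ee_rot: [[-0.045, -0.999, 0.001], [-0.999, 0.045, 0.001], [-0.001, -0.001, -1.0]]
wrist_force: [-1.0, -0.3, 6.0]
gripper_width: 0.474
gripper_force: 9.6
```

step_arm --linear '[[0, 0, 0.2], [0, 0, 0.1]]' --delta_rot '[[0, 0, 0], [0, 0, 0]]' --grip '[43, 43]'

```text
time_s: 15.35
tcp_pos: [0.4362, 0.297, 0.1235]
ee_rot: [[-0.045, -0.999, 0.001], [-0.999, 0.045, 0.001], [-0.001, -0.001, -1.0]]
wrist_force: [-1.4, -0.1, 5.7]
gripper_width: 0.495
gripper_force: 9.2
```

step_arm --linear '[[0, 0, 0.2], [0, 0, 0.1]]' --delta_rot '[[0, 0, 0], [0, 0, 0]]' --grip '[45, 45]'

```text
time_s: 15.6
tcp_pos: [0.4362, 0.297, 0.1231]
ee_rot: [[-0.045, -0.999, 0.001], [-0.999, 0.045, 0.0], [-0.0, -0.001, -1.0]]
wrist_force: [-2.2, -0.6, 5.2]
gripper_width: 0.516
gripper_force: 8.9
```

step_arm --linear '[[0, 0, 0.2], [0, 0, 0.2]]' --delta_rot '[[0, 0, 0], [0, 0, 0]]' --grip '[47, 47]'

```text
time_s: 15.85
tcp_pos: [0.4362, 0.297, 0.1227]
ee_rot: [[-0.045, -0.999, 0.001], [-0.999, 0.045, 0.0], [-0.0, -0.001, -1.0]]
wrist_force: [-0.7, -0.9, 5.2]
gripper_width: 0.537
gripper_force: 8.7
```

step_arm --linear '[[0, 0, 0.2], [0, 0, 0.1]]' --delta_rot '[[0, 0, 0], [0, 0, 0]]' --grip '[49, 49]'

```text
time_s: 16.1
tcp_pos: [0.4362, 0.2969, 0.1223]
ee_rot: [[-0.045, -0.999, 0.001], [-0.999, 0.045, 0.0], [-0.0, -0.001, -1.0]]
wrist_force: [-1.1, -0.7, 5.8]
gripper_width: 0.562
gripper_force: 8.2
```

step_arm --linear '[[0, 0, 0.2], [0, 0, 0.1]]' --delta_rot '[[0, 0, 0], [0, 0, 0]]' --grip '[51, 51]'

```text
time_s: 16.35
tcp_pos: [0.4361, 0.2969, 0.1219]
ee_rot: [[-0.045, -0.999, 0.001], [-0.999, 0.045, 0.0], [-0.0, -0.001, -1.0]]
wrist_force: [0.3, -0.1, 3.9]
gripper_width: 0.587
gripper_force: 7.7
```

step_arm --linear '[[0, 0, 0.2], [0, 0, 0.2]]' --delta_rot '[[0, 0, 0], [0, 0, 0]]' --grip '[52.5, 52.5]'

```text
time_s: 16.6
tcp_pos: [0.436, 0.2969, 0.1214]
ee_rot: [[-0.045, -0.999, 0.0], [-0.999, 0.045, 0.0], [-0.0, -0.0, -1.0]]
wrist_force: [-0.6, -0.0, 5.6]
gripper_width: 0.602
gripper_force: 5.7
```

step_arm --linear '[[0, 0, 0.2], [0, 0, 0.1]]' --delta_rot '[[0, 0, 0], [0, 0, 0]]' --grip '[54, 54]'

```text
time_s: 16.85
tcp_pos: [0.4357, 0.2967, 0.121]
ee_rot: [[-0.045, -0.999, -0.0], [-0.999, 0.045, -0.0], [0.0, 0.0, -1.0]]
wrist_force: [-0.1, 0.8, 4.9]
gripper_width: 0.62
gripper_force: 4.8
```

step_arm --linear '[[0, 0, 0.2], [0, 0, 0.1]]' --delta_rot '[[0, 0, 0], [0, 0, 0]]' --grip '[55.5, 55.5]'

```text
time_s: 17.1
tcp_pos: [0.4356, 0.2964, 0.12]
ee_rot: [[-0.045, -0.999, -0.001], [-0.999, 0.045, -0.001], [0.001, 0.001, -1.0]]
wrist_force: [0.6, -0.0, 0.6]
gripper_width: 0.638
gripper_force: 0.2
```

Released: the pad force is near zero. Now I open wide and lift away.

step_arm --linear '[[0, 0, 0], [0, 0, 0], [0, 0, 0], [0, 0, 0], [0, 0, -5], [0, 0, -15], [0, 0, -30], [0, 0, -30], [0, 0, -20], [0, 0, 0]]' --delta_rot '[[0, 0, 0], [0, 0, 0], [0, 0, 0], [0, 0, 0], [0, 0, 0], [0, 0, 0], [0, 0, 0], [0, 0, 0], [0, 0, 0], [0, 0, 0]]' --grip '[62, 70, 76, 76, 76, 76, 76, 76, 76, 76]'

```text
time_s: 18.35
tcp_pos: [0.4367, 0.2976, 0.2234]
ee_rot: [[-0.045, -0.999, 0.004], [-0.999, 0.045, 0.004], [-0.004, -0.004, -1.0]]
wrist_force: [0.3, 0.7, -0.8]
gripper_width: 0.873
gripper_force: 0.0
```

```bash
python3 - <<'E'
from h import *
s=sense();print(s["time_s"],s["tcp_pos"],s["wrist_force"],s["gripper_width"]*87,s["gripper_force"])
C={n:capture(n) for n in("scene","top")}
save(C["scene"],"s5.png",(400,110,530,280),3.5)
print(fit(bowl_pts,[(C["scene"],silhouettes("scene","bowl")[0]["mask"])],[.523,.293]))
for l in("thermo","handles","probe_tip"):
    for n in C: print(l,n,[(q["point"],q["score"]) for q in landmark_of(n,l)[:1]])
X=np.array([np.cos(-.045),np.sin(-.045),0]);o=np.array([.436,.297,.088])
print([proj(C[n],[o,o+[0,0,.05],o+X*.046-[0,0,.0685],o+X*.046+[0,0,.016]]).round(1).tolist() for n in C])
E
```

```text
18.35 [0.43669574 0.29760042 0.22342035] [ 0.27848061  0.72815014 -0.76619935] 75.98453692179879 0.0
(array([0.52626009, 0.2932828 ]), np.float64(0.5917770862579346))
thermo scene [([467.1, 197.6], 0.93)]
thermo top [([174.0, 339.0], 0.72)]
handles scene [([471.3, 178.3], 0.74)]
handles top [([168.7, 340.2], 0.73)]
probe_tip scene [([461.4, 233.4], 0.79)]
probe_tip top [([183.4, 316.5], 0.57)]
[[[467.9, 198.8], [471.9, 181.1], [461.7, 234.2], [468.2, 206.0]], [[173.8, 338.8], [165.7, 339.9], [185.5, 315.3], [173.5, 315.2]]]
```

View pics/s5.png

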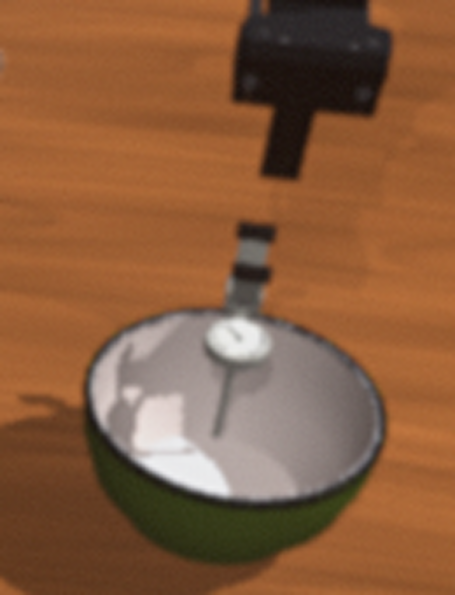

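The dial (468,207) and probe tip (462,235) match the home pose to within a pixel, with the same offset as before. The clip sits upright on the rim, closed, and the gripper is clear, so I'm handing in.

```bash
python3 -c "
from station import finish_job
print(finish_job())"
```

```text
the job is handed in; nothing more can be done
None
```

The thermometer is clipped on the larger bowl's rim with its probe inside. The last pictures showed it upright and home to within about a millimetre, with the gripper clear. The job is handed in; no verdict was returned.

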